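# Register a carton in the packing jig and swing the hold-down over it

### The job

Slide the brown carton that lies askew on the jig plate, without lifting it off the plate, until its long side is flush against the blue back fence and its end is flush against the blue end stop. Then turn the red clamp knob a quarter turn counter-clockwise to its stop, so that the hold-down arm lies over the carton. Do not disturb the marker, the white carton or the brown tape roll.

Things in the scene. Friction and masses are not known exactly. Their poses are not given: they have to be found in the camera images.
- jig: Fixed grey plate on the table, x -88 to 72, y -140 to 130 mm, top at z 4; origin at table height, x roughly away from the robot, y left. Two blue stops, 14 mm thick, tops at z 44: back fence with inner face at x 55 (y -121 to 69), end stop with inner face at y 55 (x -45 to 55). The hold-down's post stands at x 21, y 95 mm.
- corner (a point): The inside corner of the stops, on the plate's top, with axes parallel to the jig's: the fence face is its plane x = 0 (carton belongs at negative x), the end stop face its plane y = 0 (carton belongs at negative y).
- carton: Closed brown carton, 68 (x) x 120 (y) x 50 mm high, about 0.25 kg, lying askew on the jig plate. Origin at the centre of its underside; z up. Registered, its origin is at x = -34, y = -60 mm in the frame of point corner, its axes parallel to it.
- clamp (a joint): Angle of the hold-down arm about its vertical post, rad, growing counter-clockwise from above: 0 = arm points along the jig's -x (toward the robot, clear of the carton), 1.571 = its stop, arm points along the jig's -y over the registered carton. Stiff enough to stay where it is left.
- clamp_grip (a point): Centre of the red knob bar on the hold-down arm, on the pivot axis, 92 mm above the table: bar 44 mm long along the arm, 13 mm wide, from 73 to 101 mm above the table; x axis along the bar, away from the foot. Grip across the 13 mm from above. Below it the dark arm, 18 mm wide, at 60 to 69 mm.
- clamp_foot (a point): Underside of the rubber foot (16 mm across) at the arm's end, 60 mm from the pivot axis, 57 mm above the table; the carton's top on the plate is at 54 mm.
- marker: Blue-capped white marker, 17 x 135 x 16 mm, lying on the table just left of the jig, roughly along its x axis; origin at the centre of its underside, length along y. Leave alone.
- white_carton: White carton, 60 x 110 x 46 mm, standing at the right of the table; origin at the centre of its underside. Leave alone.
- brown_roll: Brown tape roll, 100 mm across, 48 mm high, lying at the left of the table; origin at the centre of its underside. Leave alone.

How it is judged:
By the outcome, as a careful person would: the job done as asked, in the order asked, and still so for the second after the job is handed in, with the robot touching nothing.
It also fails if it takes over 59 s, if anything falls off the work surface, if the arm or the gripper's body presses on something with over 40 N, if the wrist force passes 120 N, or if a joint passes its speed limit or range.

### The arm

A 7-joint arm with a two-finger parallel gripper is mounted at the origin on the work surface; the furniture and walls round the work are solid. World frame = base frame: x ahead of the robot, y to its left, z up, the work surface at z = 0. Lengths are in m, angles in rad, forces in N, time in s.
With the tool pointing down it reaches from about 0.425 to 1.025 m from the base axis. Payload 9.4 kg.
Tool frame: the origin (TCP) lies on the centre line of the jaws, within the pads' length; the fingertips stand 25 mm ahead of it and the grasp point (between the pads) lies 6 mm ahead of it (bot.nose_length is the distance from the TCP to the fingertips, in m); z points along the fingers, y is the direction in which the jaws open and shut (so a half turn about z gives the same grasp; the last joint's range is limited). The gripper opens to 93 mm and grips with 3 to 60 N. Pads are 15 mm wide; open, the fingers measure 128 mm over their backs; the gripper's body (75 mm by 188 mm) begins 65 mm behind the grasp point.
Start: joints at [-1.415, 0.599, -0.003, 1.599, 0.002, 0.943, -0.08], TCP at [0.167, 0.705, 0.244] pointing down, gripper open.
Joint ranges: [-2.57, 2.57], [-0.35, 1.97], [-1.29, 1.29], [0.11, 2.56], [-1.05, 4.19], [0.11, 1.86], [-2.63, 2.63]. Speed limits (rad/s): [2.22, 2.22, 3.01, 3.01, 3.14, 3.14, 3.14].

### API

Orientations are given as a rotation vector (axis times angle).
In Python, from plant import bot gives the robot as it stands.
- The arm moves only by the shell command python3 -m jog 'ROWS' [FORCE]. ROWS is text: rows parted by semicolons, each of 5 numbers parted by spaces: the opening, from 0 (shut) to 1 (fully open), then the shift along the tool's x, y, z in units of 20 cm (1.0 is 20 cm), then the turn about the tool's z in units of pi rad (1.0 is pi rad). In form: gripper tx ty tz turn; .... A call has exactly 10 rows; each row shifts and turns the commanded pose from where the row before left it, along the tool's axes as they then stand; what a row does not reach is not made up. A row lasts 1/10 s, in which the tool goes at most 50 mm and 8.59 degrees, less where a joint would pass 70% of its speed; a pose out of reach is approached as far as the arm can. A call with a number of a shift or a turn outside -1 to 1 is refused whole. A call with a gripper value outside its range is refused whole. The fingers move at their own pace and stop on an object; FORCE is the grip in N (left out, the last holds). Time passes only in rows, so rows that do not move let the fingers close, or fill a call up. It gives the time, the measured TCP pose, the force and the opening at its end, in the units of the state.
- bot.observe(): the state, without advancing time (a new reading comes with each control period).
- bot.camera(name): name is "side" or "top" or "wrist"; returns (picture, depth): 400x640x3 uint8, red, green, blue; 400x640 float32, m along the optical axis (not along the pixel's ray), 0 where there is no reading.
- bot.camera_model(name): a dict with "fovy" (degrees; the focal length in pixels is half the picture's height over the tangent of half this angle, whatever the lens; pixels are square), "cx", "cy" (the principal point, pixels), "pose" (4x4, takes a point from camera to world coordinates); the wrist camera has in their place "mount" (4x4, takes a point from camera to tool coordinates, whose origin is the TCP and whose axes are the flange's). Camera axes: x right, y up, looking along -z (the intrinsics and any distortion apply to the point x, -y, -z); pixel columns grow to the right and rows downward; lengths in m; the calibration is good to about 2 mm. A picture is of the moment at which its call begins: read the wrist's pose just before it. camera_model takes no time and is no camera call.
- bot.finish_job(): hands the job in, once; it reports no verdict.
The state is a dict: "time_s": time; "q": joint angles; "joint_vel": joint speeds; "joint_torque": joint torques, N m; "tool_pos": TCP position; "tool_rot": TCP orientation; "contact_force": force on the tool from outside, world axes, zero at the start; "torque": the same for the moment, N m; "width": finger opening in m.
Only numpy, scipy, OpenCV 4.12 (cv2) and the standard library are available. Lean on these libraries where they do the work, as an engineer would, in place of code of your own. Each camera call takes 0.05 s, during which the arm holds its last target. There are 200 camera calls.

## Working session

There is one attempt and no reset: what is moved stays moved. The work goes in short steps, Python scripts to look and compute and a shell command to move; the robot and the scene stay as the last step left them, time stands still between calls to the robot, and variables do not carry over. Pictures are saved under pics/ and viewed, about 8 in all and at most 12, crops included, and the job is handed in when it is done.

```bash
ls; mkdir -p pics; python3 - <<'E'
from plant import bot
import cv2,numpy as np
s=bot.observe();print({k:np.round(v,3) for k,v in s.items()},bot.nose_length)
for n in("top","side"):
    m=bot.camera_model(n);print(n,{k:np.round(v,4) if not isinstance(v,str) else v for k,v in m.items()})
    p,d=bot.camera(n);cv2.imwrite(f"pics/{n}0.png",p[:,:,::-1]);np.savez(f"pics/{n}0.npz",p=p,d=d)
E
```

```text
pics
{'time_s': np.float64(0.0), 'q': array([-1.415,  0.6  , -0.003,  1.6  ,  0.002,  0.943, -0.08 ]), 'joint_vel': array([ 0.001, -0.   , -0.   ,  0.001, -0.001, -0.001,  0.001]), 'joint_torque': array([-1.0000e-03, -7.6507e+01,  1.4970e+00, -2.5233e+01, -5.2000e-02,
        1.8000e-02,  0.0000e+00]), 'tool_pos': array([0.167, 0.705, 0.243]), 'tool_rot': array([-3.65e-01, -3.12e+00,  2.00e-03]), 'contact_force': array([-0.45 , -0.075,  0.05 ]), 'torque': array([-0.03 , -0.01 , -0.084]), 'width': np.float64(0.093)} 0.025
top {'fovy': np.float64(47.1739), 'cx': np.float64(314.9991), 'cy': np.float64(207.2726), 'pose': array([[-0.4375,  0.8522, -0.2868,  0.1293],
       [-0.8992, -0.4173,  0.1316,  0.1566],
       [-0.0075,  0.3154,  0.9489,  1.1179],
       [ 0.    ,  0.    ,  0.    ,  1.    ]])}
side {'fovy': np.float64(48.1041), 'cx': np.float64(323.5187), 'cy': np.float64(208.6415), 'pose': array([[ 0.8123,  0.2599, -0.5222, -0.2166],
       [-0.5831,  0.3387, -0.7385, -0.8782],
       [-0.0151,  0.9043,  0.4267,  0.6076],
       [ 0.    ,  0.    ,  0.    ,  1.    ]])}
```

View pics/top0.png

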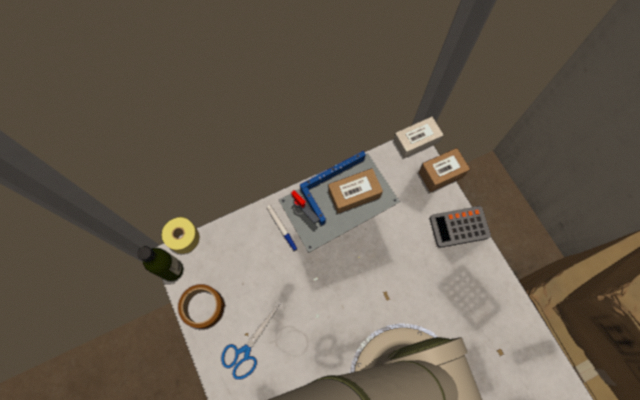

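View pics/side0.png

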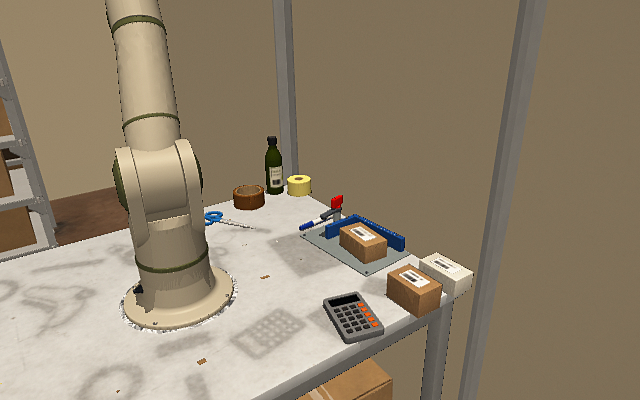

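The top view shows the jig at about (340,200), with the brown carton at (355,190), the red knob at (298,198) and the marker at (282,228). The white carton is at (418,135), with a second brown carton next to it. The roll is at (200,305).

```bash
cat > h.py <<'E'
from plant import bot
import cv2,numpy as np
from scipy.spatial.transform import Rotation as R
def pose(name,s=None):
    m=bot.camera_model(name)
    if name!="wrist": return m,np.array(m["pose"])
    T=np.eye(4);T[:3,:3]=R.from_rotvec(s["tool_rot"]).as_matrix();T[:3,3]=s["tool_pos"]
    return m,T@np.array(m["mount"])
def rays(m,T,uv):
    f=200/np.tan(np.radians(m["fovy"]/2));uv=np.asarray(uv,float).reshape(-1,2)
    r=np.c_[(uv[:,0]-m["cx"])/f,-(uv[:,1]-m["cy"])/f,-np.ones(len(uv))]
    return r@T[:3,:3].T
def plane(m,T,uv,z):
    r=rays(m,T,uv);return T[:3,3]+r*((z-T[2,3])/r[:,2])[:,None]
def cloud(m,T,d):
    v,u=np.indices(d.shape);r=rays(m,T,np.c_[u.ravel(),v.ravel()])
    return (T[:3,3]+r*d.ravel()[:,None]).reshape(*d.shape,3)
def project(m,T,P):
    f=200/np.tan(np.radians(m["fovy"]/2));c=(np.atleast_2d(P)-T[:3,3])@T[:3,:3]
    return np.c_[m["cx"]-f*c[:,0]/c[:,2],m["cy"]+f*c[:,1]/c[:,2]]
def masks(p):
    h=cv2.cvtColor(p,cv2.COLOR_RGB2HSV);H,S,V=[h[:,:,i].astype(int) for i in range(3)]
    return dict(blue=(H>100)&(H<130)&(S>120)&(V>50),red=((H<6)|(H>174))&(S>180)&(V>90))
E
python3 - <<'E'
from h import *
for n in("top","side"):
    z=np.load(f"pics/{n}0.npz");p,d=z["p"],z["d"];m,T=pose(n);print(m.keys())
    C=cloud(m,T,d);mk=masks(p)
    reg=(C[...,0]>.4)&(C[...,0]<1.1)&(d>0)&(abs(C[...,1])<.4)
    for k in mk:
        a=mk[k]&reg;P=C[a];print(n,k,a.sum(),P.mean(0).round(3),np.percentile(P[:,2],[5,50,95]).round(3))
        if k=="blue":
            q=P[abs(P[:,2]-.044)<.006];print("  blue top rect",cv2.minAreaRect((q[:,:2]*1000).astype(np.float32)))
    a=reg&(abs(C[...,2]-.054)<.006)&~mk["blue"]
    nn,l,st,ce=cv2.connectedComponentsWithStats(a.astype(np.uint8))
    for i in range(1,nn):
        if st[i,4]>80: print("  box",ce[i].round(),st[i,4],C[l==i].mean(0).round(3),cv2.minAreaRect((C[l==i][:,:2]*1000).astype(np.float32)))
E
```

```text
dict_keys(['fovy', 'cx', 'cy', 'pose'])
top blue 690 [ 0.497 -0.037  0.038] [0.014 0.042 0.047]
  blue top rect ((511.7394714355469, -57.056922912597656), (96.54805755615234, 219.6648406982422), 33.238346099853516)
top red 103 [0.475 0.042 0.096] [0.074 0.1   0.103]
  box [262. 169.] 535 [0.6   0.08  0.054] ((600.56494140625, 56.275787353515625), (4.622587203979492, 686.17822265625), 0.010440838523209095)
  box [441. 162.] 328 [ 0.419 -0.328  0.058] ((419.09295654296875, -331.7841796875), (101.64173126220703, 37.819278717041016), 89.16458129882812)
  box [354. 188.] 1274 [ 0.453 -0.101  0.054] ((453.999755859375, -101.44084167480469), (120.71427154541016, 69.81686401367188), 85.33831024169922)
  box [177. 233.] 586 [0.539 0.336 0.05 ] ((538.9573974609375, 335.916748046875), (78.91109466552734, 78.61276245117188), 29.82956886291504)
dict_keys(['fovy', 'cx', 'cy', 'pose'])
side blue 861 [ 0.491 -0.055  0.032] [0.009 0.035 0.045]
  blue top rect ((477.89263916015625, -81.26109313964844), (113.76150512695312, 192.285400390625), 6.216544151306152)
side red 119 [0.474 0.035 0.09 ] [0.075 0.09  0.102]
  box [400. 217.] 711 [ 0.599 -0.066  0.054] ((599.9468383789062, 10.969757080078125), (777.5986328125, 20.38101577758789), 88.80072784423828)
  box [298. 179.] 161 [0.535 0.331 0.051] ((536.9017333984375, 332.4000549316406), (78.42521667480469, 79.17971801757812), 52.81007385253906)
  box [363. 235.] 695 [ 0.449 -0.11   0.054] ((452.7615966796875, -104.19400024414062), (123.62831115722656, 72.7947006225586), 84.18318939208984)
```

```bash
cat >> h.py <<'E'
def go(x,y,z,yaw=None):
    """print the tool-axis shift (units 0.2 m) and turn (units pi) from the present pose; yaw = world angle of tool x, deg"""
    s=bot.observe();M=R.from_rotvec(s["tool_rot"]).as_matrix()
    a=np.degrees(np.arctan2(M[1,0],M[0,0]));dl=M.T@(np.array([x,y,z])-s["tool_pos"])
    print("t",round(float(s["time_s"]),2),"pos",s["tool_pos"].round(4),"yaw x",round(a,2),"q",s["q"].round(2),"w",round(float(s["width"]),4),"F",s["contact_force"].round(1))
    print("shift units",(dl/.2).round(4),"mm",(dl*1000).round(1))
    if yaw is not None:
        t=(yaw-a+180)%360-180;print("turn units",round(-t/180,4),"(deg ccw",round(t,1),")")
E
python3 - <<'E'
from h import *
go(.43,0.0,.36,90)
M=R.from_rotvec(bot.observe()["tool_rot"]).as_matrix();print(M.round(3))
m=bot.camera_model("wrist");print(np.round(m["mount"],3),m["fovy"])
z=np.load("pics/top0.npz");mt,T=pose("top");C=cloud(mt,T,z["d"])
a=(abs(C[...,0]-.46)<.1)&(abs(C[...,1]-.4)<.12);print(C[a][:,2].max(),C[a][C[a][:,2].argmax()])
E
```

```text
t 0.1 pos [0.1672 0.705  0.2429] yaw x 166.66 q [-1.41  0.6  -0.    1.6   0.    0.94 -0.08] w 0.0932 F [-1.  -0.   0.1]
shift units [-2.0918 -3.1279 -0.5811] mm [-418.4 -625.6 -116.2]
turn units 0.4259 (deg ccw -76.7 )
[[-0.973  0.231 -0.   ]
 [ 0.231  0.973 -0.001]
 [-0.    -0.001 -1.   ]]
[[-0.001  0.962  0.275  0.077]
 [ 1.     0.001 -0.002  0.   ]
 [-0.002  0.275 -0.962 -0.141]
 [ 0.     0.     0.     1.   ]] 58.50881564793674
0.5185041748490872 [0.55360111 0.45333553 0.51850417]
```

```bash
python3 -m jog '1 0 0 -0.2 0; 1 -0.05 -0.08 -0.15 0; 1 -0.133 -0.2 0 0; 1 -0.133 -0.2 0 0; 1 -0.133 -0.2 0 0; 1 -0.133 -0.2 0 0; 1 -0.133 -0.2 0 0; 1 -0.133 -0.2 0 0; 1 -0.133 -0.2 0 0; 1 -0.133 -0.2 0 0' 
python3 -m jog '1 -0.133 -0.2 0 0; 1 -0.133 -0.2 0 0; 1 -0.133 -0.2 0 0; 1 -0.133 -0.2 0 0; 1 -0.133 -0.2 0 0; 1 -0.133 -0.2 0 0; 1 -0.1 -0.15 0 0; 1 0 0 0.1 0.045; 1 0 0 0.1 0.045; 1 0 0 0.1 0.045' 
python3 -c "
from h import *
go(.44,0,.24,90)"
```

```text
time_s: 1.1
tool_pos: [0.3068, 0.3251, 0.3135]
tool_rot: [-0.365, -3.12, 0.0]
contact_force: [1.5, -0.4, 0.2]
width: 0.0929
time_s: 2.1
tool_pos: [0.419, 0.0224, 0.253]
tool_rot: [1.024, 2.97, 0.0]
contact_force: [0.1, 0.7, 1.0]
width: 0.0928
t 2.1 pos [0.419  0.0224 0.253 ] yaw x 141.96 q [-0.5   0.23  0.38  2.27 -0.14  0.66  0.89] w 0.0928 F [0.1 0.7 1. ]
shift units [-0.1519 -0.0235  0.0652] mm [-30.4  -4.7  13. ]
turn units 0.2887 (deg ccw -52.0 )
```

```bash
python3 -m jog '1 -0.15 -0.02 0 0; 1 0 0 0.065 0.041; 1 0 0 0 0.041; 1 0 0 0 0.041; 1 0 0 0 0.041; 1 0 0 0 0.041; 1 0 0 0 0.041; 1 0 0 0 0.043; 1 0 0 0 0; 1 0 0 0 0' 
python3 - <<'E'
from h import *
go(.45,0,.24,90)
s=bot.observe();p,d=bot.camera("wrist");m,T=pose("wrist",s);np.savez("pics/w1.npz",p=p,d=d,T=T);cv2.imwrite("pics/w1.png",p[:,:,::-1])
C=cloud(m,T,d);mk=masks(p)
a=(abs(C[...,2]-.054)<.005)&(abs(C[...,0]-.45)<.12)&(abs(C[...,1]+.1)<.12)&~mk["blue"]
n,l,st,ce=cv2.connectedComponentsWithStats(a.astype(np.uint8));i=1+st[1:,4].argmax()
print("carton",C[l==i].mean(0),cv2.minAreaRect((C[l==i][:,:2]*1000).astype(np.float32)))
b=mk["blue"]&(abs(C[...,2]-.044)<.004)&(d>0);P=C[b];print("blue",b.sum(),P.min(0),P.max(0))
r=mk["red"]&(abs(C[...,2]-.101)<.006);P=C[r]
if len(P):print("red",P.mean(0),cv2.minAreaRect((P[:,:2]*1000).astype(np.float32)))
E
```

```text
time_s: 3.1
tool_pos: [0.4402, 0.0016, 0.2405]
tool_rot: [-2.21, -2.233, 0.0]
contact_force: [-0.1, -0.3, 1.3]
width: 0.0928
t 3.1 pos [0.4402 0.0016 0.2405] yaw x 90.59 q [-0.62  0.31  0.63  2.25 -0.29  0.66  0.24] w 0.0928 F [-0.1 -0.3  1.3]
shift units [-0.0087  0.0487  0.0027] mm [-1.7  9.7  0.5]
turn units 0.0033 (deg ccw -0.6 )
carton [ 0.45415782 -0.08564106  0.05415926] ((454.3404846191406, -89.84764099121094), (98.43685913085938, 68.53693389892578), 85.3202133178711)
blue 2861 [ 0.41592596 -0.14156543  0.04001949] [0.53664872 0.0195206  0.04679769]
red [0.47788717 0.04347949 0.10053746] ((477.9681396484375, 42.9089241027832), (41.88163757324219, 12.628443717956543), 16.770980834960938)
```

View pics/w1.png

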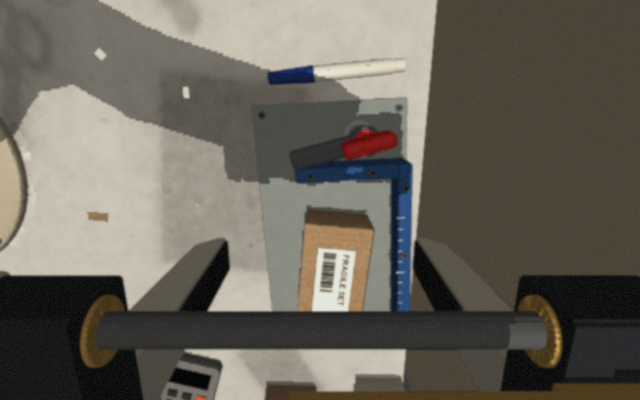

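```bash
cat > jig.py <<'E'
from h import *
def fit(path,z=.044):
    f=np.load(path);p,d,T=f["p"],f["d"],f["T"];m=bot.camera_model("wrist");C=cloud(m,T,d)
    b=masks(p)["blue"]&(abs(C[...,2]-z)<.004)&(d>0)&(C[...,1]<.06);P=C[b][:,:2]*1000
    psi=np.radians(3.)
    for _ in range(6):
        Q=P@np.array([[np.cos(psi),-np.sin(psi)],[np.sin(psi),np.cos(psi)]])  # world->rotated
        hx=np.percentile(Q[:,0],98);hy=np.percentile(Q[:,1],98)
        F=P[(Q[:,0]>hx-16)&(Q[:,1]<hy-20)];E=P[(Q[:,1]>hy-16)&(Q[:,0]<hx-20)]
        vx,vy,x0,y0=cv2.fitLine(F.astype(np.float32),cv2.DIST_HUBER,0,.01,.01).ravel();
        ux,uy,x1,y1=cv2.fitLine(E.astype(np.float32),cv2.DIST_HUBER,0,.01,.01).ravel()
        if vy<0:vx,vy=-vx,-vy
        if ux<0:ux,uy=-ux,-uy
        a1=np.arctan2(-vx,vy);a2=np.arctan2(uy,ux);psi=(a1*len(F)+a2*len(E))/(len(F)+len(E))
    n=np.array([np.cos(psi),np.sin(psi)]);t=np.array([-n[1],n[0]])
    qf,qe=F@n,E@t
    print("angles",np.degrees([a1,a2]),"n",len(F),len(E),"fence x mid",qf.mean(),np.percentile(qf,[2,98]),"stop y mid",qe.mean(),np.percentile(qe,[2,98]))
    # centre lines at jig x=62, y=62
    o=n*(qf.mean()-62)+t*(qe.mean()-62);return psi,o,n,t,C,p
if __name__=="__main__":
    import sys
    psi,o,n,t,C,p=fit(sys.argv[1]);print("psi",np.degrees(psi),"origin",o,"corner",o+55*n+55*t,"post",o+21*n+95*t,"reg carton",o+21*n-5*t)
E
python3 jig.py pics/w1.npz
```

```text
angles [4.085946  3.8414588] n 1346 1138 fence x mid 519.3224551077877 [512.98798302 525.60605849] stop y mid -22.149658863202273 [-28.80772401 -16.31985848]
psi 3.9739387 origin [462.0547005  -52.25364379] corner [513.11081422   6.42576953] post [476.42045034  43.97330459] reg carton [483.3507228  -55.78626505]
```

Wrist view: end stop along row ~170, fence along column ~400, and the carton's far end at (340,215). The knob bar is at (370,145), tilted about 13° from the jig's x axis. The jig yaw is 4.0°, and the predicted post position agrees with the red knob to 1.5 mm. Next I straddle the carton.

```bash
python3 -c "
from h import *
go(.4535,-.1008,.11,85.3)"
python3 -m jog '0.88 -0.2 0.02 0.1 0.015; 0.88 -0.2 0.02 0.15 0.014; 0.88 -0.1 0.02 0.2 0; 0.88 0 0 0.1 0; 0.88 0 0 0.1 0; 0.88 0 0 0 0; 0.88 0 0 0 0; 0.88 0 0 0 0; 0.88 0 0 0 0; 0.88 0 0 0 0'
python3 - <<'E'
from h import *
go(.4535,-.1008,.039,85.3)
s=bot.observe();p,d=bot.camera("wrist");m,T=pose("wrist",s);np.savez("pics/w2.npz",p=p,d=d,T=T);cv2.imwrite("pics/w2.png",p[:,:,::-1])
E
```

```text
t 3.15 pos [0.4403 0.0016 0.2406] yaw x 90.57 q [-0.62  0.31  0.63  2.25 -0.29  0.66  0.24] w 0.0931 F [ 0.4  0.1 -0.5]
shift units [-0.5126  0.0613  0.6529] mm [-102.5   12.3  130.6]
turn units 0.0293 (deg ccw -5.3 )
time_s: 4.15
tool_pos: [0.4496, -0.0985, 0.1115]
tool_rot: [2.312, 2.125, 0.002]
contact_force: [-0.2, -0.1, 0.4]
width: 0.0817
t 4.15 pos [ 0.4496 -0.0985  0.1115] yaw x 85.18 q [-0.17  0.55  0.37  2.33 -0.58  0.35  0.63] w 0.0817 F [-0.2 -0.1  0.4]
shift units [-0.0101  0.0197  0.3625] mm [-2.   3.9 72.5]
turn units -0.0006 (deg ccw 0.1 )
```

View pics/w2.png

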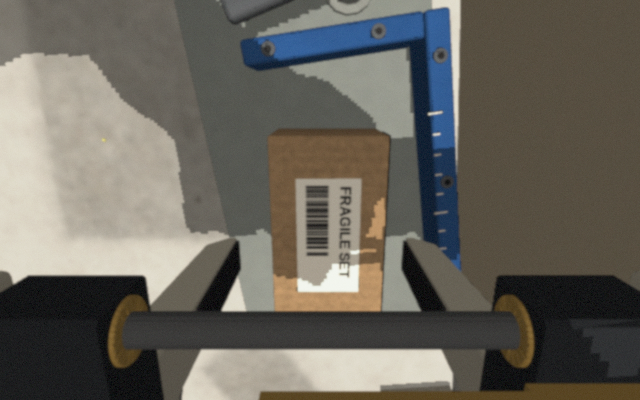

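The carton lies parallel to the jaws, its edges at columns 270 and 388, and the fence face at about column 415–430. I'll centre the gripper and descend.

```bash
python3 -m jog '0.88 -0.01 0.018 0.04 0; 0.88 0 0 0.06 0; 0.88 0 0 0.06 0; 0.88 0 0 0.06 0; 0.88 0 0 0.06 0; 0.88 0 0 0.05 0; 0.88 0 0 0.03 0; 0.88 0 0 0 0; 0.88 0 0 0 0; 0.88 0 0 0 0'
python3 -c "
from h import *
go(.4535,-.1008,.039,85.3)"
```

```text
time_s: 5.2
tool_pos: [0.4528, -0.1011, 0.0391]
tool_rot: [2.314, 2.125, 0.001]
contact_force: [0.4, 0.2, 0.1]
width: 0.082
t 5.2 pos [ 0.4528 -0.1011  0.0391] yaw x 85.12 q [-0.01  0.68  0.16  2.35 -0.69  0.16  0.71] w 0.082 F [0.4 0.2 0.1]
shift units [0.0018 0.0033 0.0004] mm [0.4 0.7 0.1]
turn units -0.001 (deg ccw 0.2 )
```

```bash
python3 -m jog '0.6 0 0 0 0; 0.6 0 0 0 0; 0.6 0 0 0 0; 0.6 0 0 0 0; 0.6 0 0 0 0; 0.6 0 0 0 0; 0.6 0 0 0 0; 0.6 0 0 0 0; 0.6 0 0 0 0; 0.6 0 0 0 0' 12
python3 -m jog '0.6 0 0 0 -0.01; 0.6 0 0 0 -0.01; 0.6 0 0 0 -0.01; 0.6 0 0 0 -0.01; 0.6 0 0 0 -0.009; 0.6 0.02 0.01 0 0; 0.6 0.03 0.01 0 0; 0.6 0.03 0.01 0 0; 0.6 0.03 0.01 0 0; 0.6 0 0 0 0'
python3 -c "
from h import *
go(.4835,-.0558,.039,93.97)"
```

```text
time_s: 6.2
tool_pos: [0.453, -0.101, 0.039]
tool_rot: [2.313, 2.125, 0.001]
contact_force: [0.1, 0.7, 4.4]
width: 0.0676
time_s: 7.2
tool_pos: [0.4594, -0.0788, 0.039]
tool_rot: [2.144, 2.294, -0.0]
contact_force: [-0.4, -1.6, 7.1]
width: 0.0679
t 7.2 pos [ 0.4594 -0.0788  0.039 ] yaw x 93.88 q [-0.06  0.68  0.15  2.34 -0.64  0.16  0.76] w 0.0679 F [-0.4 -1.6  7.1]
shift units [0.1065 0.1279 0.0002] mm [21.3 25.6  0. ]
turn units -0.0005 (deg ccw 0.1 )
```

```bash
python3 -m jog '0.6 0.02 0 0 0; 0.6 0.02 0 0 0; 0.6 0.02 0 0 0; 0.6 0.015 0 0 0; 0.6 0.008 0 0 0; 0.6 0.008 0 0 0; 0.6 0.006 0 0 0; 0.6 0.006 0 0 0; 0.6 0.005 0 0 0; 0.6 0 0 0 0'
python3 - <<'E'
from h import *
go(.4835,-.0558,.039,93.97)
s=bot.observe();p,d=bot.camera("wrist");m,T=pose("wrist",s);np.savez("pics/w3.npz",p=p,d=d,T=T);cv2.imwrite("pics/w3.png",p[:,:,::-1])
E
```

```text
time_s: 8.2
tool_pos: [0.4584, -0.0586, 0.0391]
tool_rot: [2.144, 2.292, -0.0]
contact_force: [0.4, -6.0, 4.1]
width: 0.0681
t 8.2 pos [ 0.4584 -0.0586  0.0391] yaw x 93.81 q [-0.1   0.68  0.15  2.35 -0.66  0.15  0.74] w 0.0681 F [ 0.4 -6.   4.1]
shift units [0.0058 0.1263 0.0005] mm [ 1.2 25.3  0.1]
turn units -0.0009 (deg ccw 0.2 )
```

View pics/w3.png

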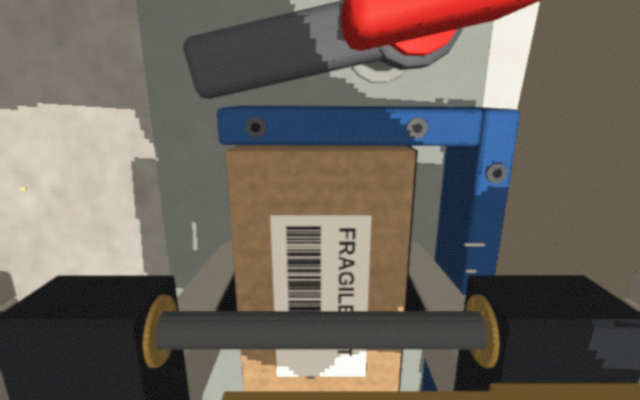

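The carton's end sits at the stop (row ~147), with a gap to the fence at columns 415–440. Next: one more small nudge, open slightly, raise the tips just above the fence, then push with the near finger.

```bash
python3 -m jog '0.6 0.006 0 0 0; 0.6 0.006 0 0 0; 0.6 0 0 0 0; 0.8 0 0 0 0; 0.8 0 0 0 0; 0.8 0 0 0 0; 0.8 0 0 -0.06 0; 0.8 0 0 -0.06 0; 1 0 0 -0.0375 0; 1 0 0 0 0'
python3 -m jog '1 0 0 0 0; 1 0 0 0 0; 1 0 0.02 0 0; 1 0 0.02 0 0; 1 0 0.015 0 0; 1 0 0.015 0 0; 1 0 0.015 0 0; 1 0 0.015 0 0; 1 0 0.015 0 0; 1 0 0 0 0'
python3 - <<'E'
from h import *
c,s=np.cos(np.radians(3.97)),np.sin(np.radians(3.97))
go(.46205+.0335*c+.005*s,-.05225+.0335*s-.005*c,.0705,93.97)
E
```

```text
time_s: 9.25
tool_pos: [0.4578, -0.0543, 0.0709]
tool_rot: [2.142, 2.297, 0.001]
contact_force: [0.4, -0.2, 0.6]
width: 0.0861
time_s: 10.25
tool_pos: [0.4809, -0.053, 0.0702]
tool_rot: [2.143, 2.296, 0.0]
contact_force: [-0.2, -0.1, -0.8]
width: 0.0931
t 10.25 pos [ 0.4809 -0.053   0.0702] yaw x 93.95 q [-0.2   0.63  0.28  2.29 -0.62  0.28  0.7 ] w 0.0931 F [-0.2 -0.1 -0.8]
shift units [-0.0147  0.0737 -0.0014] mm [-2.9 14.7 -0.3]
turn units -0.0001 (deg ccw 0.0 )
```

```bash
python3 -m jog '1 0 0.012 0 0; 1 0 0.012 0 0; 1 0 0.012 0 0; 1 0 0.012 0 0; 1 0 0.008 0 0; 1 0 0.006 0 0; 1 0 0.004 0 0; 1 0 0.004 0 0; 1 0 0.003 0 0; 1 0 0 0 0'
python3 - <<'E'
from h import *
c,s=np.cos(np.radians(3.97)),np.sin(np.radians(3.97))
go(.46205+.0335*c+.005*s,-.05225+.0335*s-.005*c,.0705,93.97)
E
```

```text
time_s: 11.25
tool_pos: [0.495, -0.0521, 0.0702]
tool_rot: [2.144, 2.296, 0.0]
contact_force: [-1.9, -0.0, -0.6]
width: 0.0932
t 11.25 pos [ 0.495  -0.0521  0.0702] yaw x 93.94 q [-0.21  0.64  0.3   2.26 -0.61  0.31  0.69] w 0.0932 F [-1.9 -0.  -0.6]
shift units [-0.0145  0.003  -0.0013] mm [-2.9  0.6 -0.3]
turn units -0.0002 (deg ccw 0.0 )
```

```bash
python3 -m jog '1 0 -0.015 0 0; 1 0 0 0 0; 1 0 0 0.05 0; 1 0 0 0.05 0; 1 0 0 0.025 0; 1 0 0 0 0; 0.8 0 0 0 0; 0.8 0 0 0 0; 0.8 0 0 0 0; 0.8 0 0 0 0' 20
python3 - <<'E'
from h import *
go(.4835,-.0558,.039,93.97)
s=bot.observe();p,d=bot.camera("wrist");m,T=pose("wrist",s);np.savez("pics/w4.npz",p=p,d=d,T=T);cv2.imwrite("pics/w4.png",p[:,:,::-1])
E
```

```text
time_s: 12.25
tool_pos: [0.4916, -0.0524, 0.0452]
tool_rot: [-2.144, -2.296, 0.001]
contact_force: [-0.7, -0.9, -3.9]
width: 0.082
t 12.25 pos [ 0.4916 -0.0524  0.0452] yaw x 93.93 q [-0.17  0.68  0.23  2.28 -0.64  0.24  0.71] w 0.082 F [-0.7 -0.9 -3.9]
shift units [-0.014  -0.0414  0.0311] mm [-2.8 -8.3  6.2]
turn units -0.0002 (deg ccw 0.0 )
```

View pics/w4.png

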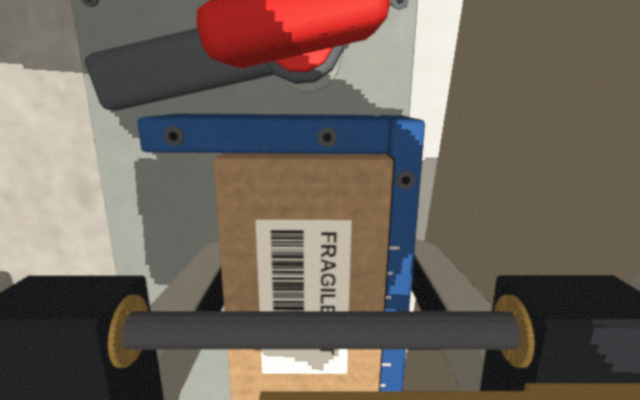

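Squeeze width is 82.0 mm = 68 + 14, so the carton is flush on the fence (its edge meets the fence at column ~390). Now I push its free end toward the end stop with closed fingers.

```bash
python3 -m jog '1 0 0 0 0; 1 0 0 0 0; 1 0 0 -0.1 0; 1 0 0 -0.15 0; 0 0 0 -0.1 0; 0 -0.12 -0.02 0 0; 0 -0.2 -0.02 0 0; 0 -0.2 -0.02 0 0; 0 0 0 0 0; 0 0 0 0 0'
python3 - <<'E'
from h import *
c,s=np.cos(np.radians(3.97)),np.sin(np.radians(3.97))
go(.46205+.021*c+.085*s,-.05225+.021*s-.085*c,.045,93.97)
E
```

```text
time_s: 13.3
tool_pos: [0.4872, -0.1576, 0.1155]
tool_rot: [2.146, 2.294, 0.001]
contact_force: [0.4, 0.3, -0.2]
width: 0.0497
t 13.3 pos [ 0.4872 -0.1576  0.1155] yaw x 93.82 q [-0.06  0.58  0.39  2.21 -0.51  0.44  0.8 ] w 0.0497 F [ 0.4  0.3 -0.2]
shift units [0.1092 0.0153 0.3524] mm [21.8  3.1 70.5]
turn units -0.0008 (deg ccw 0.1 )
```

```bash
python3 -m jog '0 0 0 0.1 0; 0 0 0.015 0.1 0; 0 0 0 0.1 0; 0 0 0 0.05 0; 0 0.04 0 0 0; 0 0.04 0 0 0; 0 0.03 0 0 0; 0 0.01 0 0 0; 0 0.01 0 0 0; 0 0 0 0 0'
python3 -m jog '0 0.005 0 0 0; 0 0.005 0 0 0; 0 0.005 0 0 0; 0 0.005 0 0 0; 0 0.005 0 0 0; 0 0.003 0 0 0; 0 0 0 0 0; 0 0 0 0 0; 0 0 0 0 0; 0 0 0 0 0'
python3 - <<'E'
from h import *
c,s=np.cos(np.radians(3.97)),np.sin(np.radians(3.97))
go(.46205+.021*c+.0725*s,-.05225+.021*s-.0725*c,.045,93.97)
E
```

```text
time_s: 14.3
tool_pos: [0.4885, -0.1304, 0.0456]
tool_rot: [2.143, 2.297, 0.001]
contact_force: [-0.2, 0.1, -0.1]
width: 0.0005
time_s: 15.3
tool_pos: [0.4882, -0.1274, 0.0453]
tool_rot: [2.145, 2.292, -0.002]
contact_force: [-0.7, -8.5, -0.4]
width: 0.0004
t 15.3 pos [ 0.4882 -0.1274  0.0453] yaw x 93.79 q [-0.02  0.69  0.24  2.26 -0.62  0.26  0.84] w 0.0004 F [-0.7 -8.5 -0.4]
shift units [0.0212 0.0007 0.0016] mm [4.2 0.1 0.3]
turn units -0.001 (deg ccw 0.2 )
```

```bash
python3 -m jog '0 -0.03 0 0 0; 0 -0.02 0 0 0; 0 0 0 -0.15 0; 0 0 0 -0.2 0; 0.3 0 0 -0.2 0; 0.3 0.12 -0.05 -0.1 0; 0.3 0.15 -0.05 0 0; 0.3 0.15 0 0 0; 0.3 0 0 0 0; 0.3 0 0 0 0'
cat > chk.py <<'E'
from jig import *
import sys
name=sys.argv[1]
s=bot.observe();p,d=bot.camera("wrist");m,T=pose("wrist",s);np.savez(f"pics/{name}.npz",p=p,d=d,T=T);cv2.imwrite(f"pics/{name}.png",p[:,:,::-1])
psi,o,n,t,C,p=fit(f"pics/{name}.npz");print("psi",np.degrees(psi),"o",o)
a=(abs(C[...,2]-.054)<.004)&~masks(p)["blue"]&(d>0)
k,l,st,ce=cv2.connectedComponentsWithStats(a.astype(np.uint8));i=1+st[1:,4].argmax();P=C[l==i][:,:2]*1000
c,wh,ang=cv2.minAreaRect(P.astype(np.float32));J=(P-o)@np.c_[n,t]
print("carton",c,wh,ang,"jig x",np.percentile(J[:,0],[.5,99.5]),"y",np.percentile(J[:,1],[.5,99.5]))
r=masks(p)["red"]&(abs(C[...,2]-.101)<.006);P=C[r]
if len(P):print("red",P.mean(0),cv2.minAreaRect((P[:,:2]*1000).astype(np.float32)))
E
python3 chk.py w5; python3 -c "
from h import *
go(.4764,.044,.18,16.8)"
```

```text
time_s: 16.3
tool_pos: [0.463, -0.0521, 0.1753]
tool_rot: [-2.141, -2.299, -0.0]
contact_force: [1.0, -0.7, -0.3]
width: 0.0277
angles [3.8999944 3.9639876] n 1272 2007 fence x mid 521.438494619471 [516.55784559 525.73083754] stop y mid -22.766033358586125 [-29.14708918 -16.65317985]
psi 3.9391632 o [464.17629427 -53.00363146]
carton (484.58416748046875, -57.295467376708984) (68.58531951904297, 120.40604400634766) 3.507969617843628 jig x [-13.81580256  53.81550677] y [-63.94022165  54.23144126]
red [0.47783271 0.04191293 0.10068864] ((477.9947204589844, 42.4117546081543), (42.404727935791016, 13.002655029296875), 15.999619483947754)
t 16.35 pos [ 0.4631 -0.0529  0.1753] yaw x 93.97 q [-0.39  0.45  0.54  2.27 -0.46  0.53  0.57] w 0.0279 F [-0.1  0.2  1.4]
shift units [ 0.479   0.1001 -0.0235] mm [95.8 20.  -4.7]
turn units 0.4287 (deg ccw -77.2 )
```

View pics/w5.png

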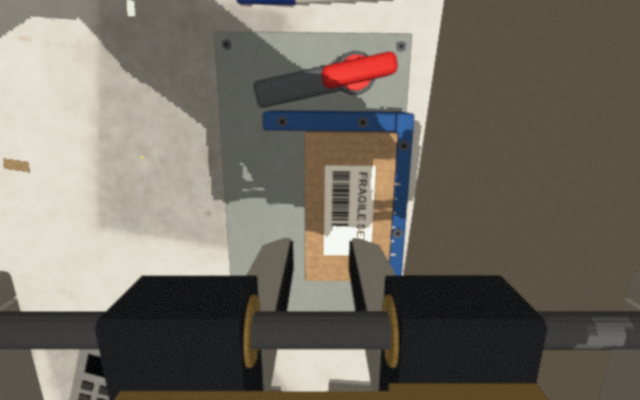

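```bash
python3 - <<'E'
from jig import *
psi,o,n,t,C,p=fit("pics/w5.npz")
a=(abs(C[...,2]-.054)<.004)&~masks(p)["blue"]
k,l,st,ce=cv2.connectedComponentsWithStats(a.astype(np.uint8));i=1+st[1:,4].argmax();A=l==i
J=lambda v,u:(C[v,u,:2]*1000-o)@np.c_[n,t]
for side in(0,-1):
    e=[]
    for v in range(140,238):
        u=np.where(A[v])[0]
        if len(u)>40:e.append(J(v,u[side]))
    e=np.array(e);f=np.polyfit(e[:,1],e[:,0],1);print("x side",side,"slope deg",np.degrees(np.arctan(-f[0])),"x at y=50,-60",np.polyval(f,[50,-60]),"res",(e[:,0]-np.polyval(f,e[:,1])).std(),len(e))
e=np.array([J(np.where(A[:,u])[0][0],u) for u in range(312,385)])
f=np.polyfit(e[:,0],e[:,1],1);print("top end slope deg",np.degrees(np.arctan(f[0])),"y at x=-10,50",np.polyval(f,[-10,50]))
b=masks(p)["blue"]&(abs(C[...,2]-.044)<.005)
e=np.array([J(v,np.where(b[v])[0][0]) for v in range(145,255) if b[v,380:].any() and np.where(b[v])[0][0]>380])
f=np.polyfit(e[:,1],e[:,0],1);print("fence left edge slope",np.degrees(np.arctan(-f[0])),np.polyval(f,[50,-60]),len(e))
E
```

```text
angles [3.8999944 3.9639876] n 1272 2007 fence x mid 521.438494619471 [516.55784559 525.73083754] stop y mid -22.766033358586125 [-29.14708918 -16.65317985]
x side 0 slope deg 0.22355696260517766 x at y=50,-60 [-13.86559478 -13.43639405] res 0.21880388859083805 98
x side -1 slope deg -0.4821052723707698 x at y=50,-60 [54.16927207 53.24367455] res 0.29108781129970573 98
top end slope deg -0.053306760902019155 y at x=-10,50 [54.29887693 54.24305421]
fence left edge slope 0.3905998817100737 [58.3292834  59.07919296] 110
```

Carton checks out within about 1 mm of flush on both faces, with angle noise of about ±0.4° averaging near 0. Now to the knob.

```bash
python3 -m jog '0.4 0.16 0.036 0 0; 0.4 0.16 0.035 0 0; 0.4 0.155 0.035 0 0; 0.4 0 0 0 0.045; 0.4 0 0 0 0.045; 0.4 0 0 0 0.045; 0.4 0 0 0 0.045; 0.4 0 0 0 0.045; 0.4 0 0 0 0.045; 0.4 0 0 0 0.045'
python3 -m jog '0.4 0 0 0 0.045; 0.4 0 0 0 0.045; 0.4 0 0 0 0.026; 0.4 0 0 0 0; 0.4 0 0 0 0; 0.4 0 0 0 0; 0.4 0 0 0 0; 0.4 0 0 0 0; 0.4 0 0 0 0; 0.4 0 0 0 0'
python3 - <<'E'
from h import *
go(.4777,.0432,.101,16.4)
s=bot.observe();p,d=bot.camera("wrist");m,T=pose("wrist",s);np.savez("pics/w6.npz",p=p,d=d,T=T);cv2.imwrite("pics/w6.png",p[:,:,::-1])
C=cloud(m,T,d);r=masks(p)["red"]&(abs(C[...,2]-.101)<.006);P=C[r]
print("red",len(P),P.mean(0),cv2.minAreaRect((P[:,:2]*1000).astype(np.float32)))
E
```

```text
time_s: 17.35
tool_pos: [0.478, 0.0422, 0.1752]
tool_rot: [2.98, 0.992, 0.0]
contact_force: [-0.6, 1.1, -0.1]
width: 0.0374
time_s: 18.35
tool_pos: [0.4775, 0.0436, 0.1753]
tool_rot: [-3.109, -0.447, -0.0]
contact_force: [0.4, 0.4, 0.2]
width: 0.0377
t 18.35 pos [0.4775 0.0436 0.1753] yaw x 16.38 q [-0.84  0.6   0.97  2.25 -0.81  0.69 -0.57] w 0.0377 F [0.4 0.4 0.2]
shift units [2.000e-04 2.200e-03 3.714e-01] mm [ 0.   0.4 74.3]
turn units -0.0001 (deg ccw 0.0 )
red 1154 [0.48053465 0.04310816 0.10050883] ((479.1824645996094, 42.60116958618164), (42.85220718383789, 12.298894882202148), 16.169055938720703)
```

View pics/w6.png

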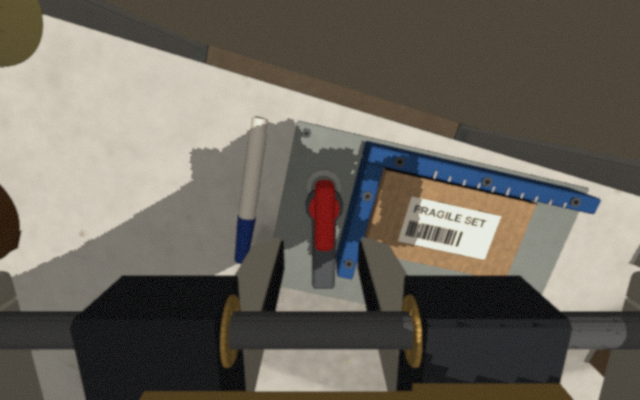

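The knob bar (320,215) lies along the tool x axis, centred between the fingers. The carton still sits snug in the corner. Descend and grip.

```bash
python3 -m jog '0.4 0 0.002 0.1 0; 0.4 0 0 0.1 0; 0.4 0 0 0.1 0; 0.4 0 0 0.07 0; 0.4 0 0 0 0; 0 0 0 0 0; 0 0 0 0 0; 0 0 0 0 0; 0 0 0 0 0; 0 0 0 0 0' 30
python3 -c "
from h import *
go(.4777,.0432,.101,93.97)"
```

```text
time_s: 19.4
tool_pos: [0.4785, 0.0416, 0.1019]
tool_rot: [3.107, 0.445, 0.004]
contact_force: [1.6, -6.2, -1.9]
width: 0.0128
t 19.4 pos [0.4785 0.0416 0.1019] yaw x 16.3 q [-0.69  0.68  0.74  2.3  -1.    0.52 -0.43] w 0.0128 F [ 1.6 -6.2 -1.9]
shift units [-0.0018 -0.0088  0.0042] mm [-0.4 -1.8  0.8]
turn units -0.4315 (deg ccw 77.7 )
```

```bash
python3 -m jog '0 0.001 0.008 0 0; 0 0 0 0 -0.03; 0 0 0 0 -0.04; 0 0 0 0 -0.04; 0 0 0 0 -0.04; 0 0 0 0 -0.04; 0 0 0 0 -0.04; 0 0 0 0 -0.04; 0 0 0 0 -0.04; 0 0 0 0 -0.04'
python3 -c "
from h import *
go(.4785,.0416,.101,93.97);print(bot.observe()['torque'])"
```

```text
time_s: 20.4
tool_pos: [0.4787, 0.0414, 0.1018]
tool_rot: [2.412, 2.011, 0.001]
contact_force: [-0.2, -2.1, 2.1]
width: 0.0126
t 20.4 pos [0.4787 0.0414 0.1018] yaw x 79.63 q [-0.5   0.59  0.43  2.29 -0.68  0.38  0.33] w 0.0126 F [-0.2 -2.1  2.1]
shift units [ 0.0008 -0.0011  0.004 ] mm [ 0.2 -0.2  0.8]
turn units -0.0797 (deg ccw 14.3 )
[-0.58050266  0.20540113 -0.08625617]
```

```bash
python3 -m jog '0 0 0 0 -0.03; 0 0 0 0 -0.03; 0 0 0 0 -0.015; 0 0 0 0 -0.01; 0 0 0 0 -0.008; 0 0 0 0 -0.008; 0 0 0 0 0; 0 0 0 0 0; 0 0 0 0 0; 0 0 0 0 0'
python3 -c "
from h import *
go(.4785,.0416,.101,93.97);print(bot.observe()['torque'])"
```

```text
time_s: 21.4
tool_pos: [0.4787, 0.0414, 0.1018]
tool_rot: [2.074, 2.359, 0.001]
contact_force: [-0.0, -0.8, 8.1]
width: 0.0128
t 21.4 pos [0.4787 0.0414 0.1018] yaw x 97.36 q [-0.45  0.58  0.35  2.29 -0.57  0.36  0.52] w 0.0128 F [-0.  -0.8  8.1]
shift units [ 0.0011 -0.001   0.0038] mm [ 0.2 -0.2  0.8]
turn units 0.0188 (deg ccw -3.4 )
[-0.48158426  0.12448565 -0.71017064]
```

```bash
python3 -m jog '0.4 0 0 0 0; 0.4 0 0 0 0; 0.4 0 0 0 0; 0.4 0 0 0 0; 0.4 0 0 -0.1 0; 0.4 0 0 -0.15 0; 0.4 0 0 -0.2 0; 0.4 0 0 -0.1 0; 0.4 -0.1 0 0 0; 0.4 0 0 0 0'
python3 chk.py w7;python3 -c "
from h import *
p,d=bot.camera('top');cv2.imwrite('pics/top7.png',cv2.resize(p[100:300,150:480,::-1],None,fx=2.4,fy=2.4,interpolation=2))"
```

```text
time_s: 22.4
tool_pos: [0.4812, 0.0206, 0.2121]
tool_rot: [2.071, 2.36, 0.002]
contact_force: [-0.4, -0.1, 0.2]
width: 0.0371
angles [3.652414  3.1945004] n 725 1002 fence x mid 520.6977797932918 [515.19922209 526.09307531] stop y mid -17.07407076037772 [-23.41635871 -11.64597324]
psi 3.3867338 o [462.56799527 -51.83828666]
carton (484.1978759765625, -48.10870361328125) (68.31753540039062, 102.92828369140625) 3.975177764892578 jig x [-11.68354331  55.29493295] y [-47.69561628  53.39922314]
red [0.47808274 0.04430885 0.10054616] ((478.1068115234375, 43.50422668457031), (12.941594123840332, 42.12443542480469), 2.6928603649139404)
```

View pics/w7.png

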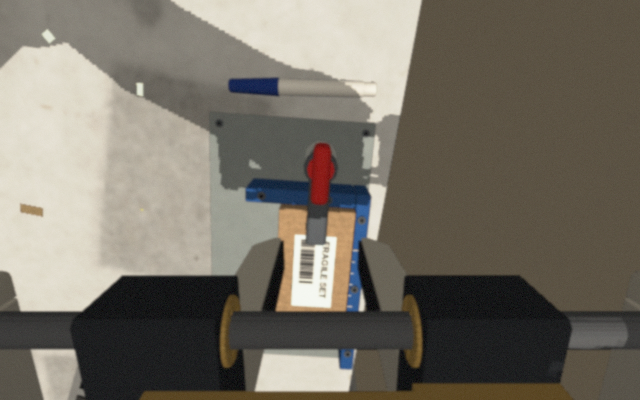

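```bash
python3 - <<'E'
from h import *
for w in("w1","w5","w6","w7"):
    f=np.load(f"pics/{w}.npz");p,d,T=f["p"],f["d"],f["T"];m=bot.camera_model("wrist")
    C=cloud(m,T,d);r=masks(p)["red"]&(abs(C[...,2]-.1005)<.003)
    uv=np.argwhere(r)[:,::-1];P=plane(m,T,uv,.101)[:,:2]
    vx,vy,x,y=cv2.fitLine((P*1000).astype(np.float32),cv2.DIST_HUBER,0,.01,.01).ravel();print(w,np.degrees(np.arctan2(vy,vx))%180,x,y,len(P))
E
python3 -c "
from h import *
go(.4787,.0414,.101,97.4)"
```

```text
w1 15.642066 477.83823 43.435356 789
w5 16.001902 477.9628 42.019516 1590
w6 16.352001 480.32416 43.280006 1135
w7 93.93017 478.02313 44.17524 927
t 22.5 pos [0.4806 0.022  0.2111] yaw x 97.5 q [-0.59  0.41  0.58  2.2  -0.38  0.63  0.4 ] w 0.0371 F [ 0.6  0.  -1. ]
shift units [0.097  0.0034 0.5503] mm [ 19.4   0.7 110.1]
turn units 0.0005 (deg ccw -0.1 )
```

View pics/top7.png

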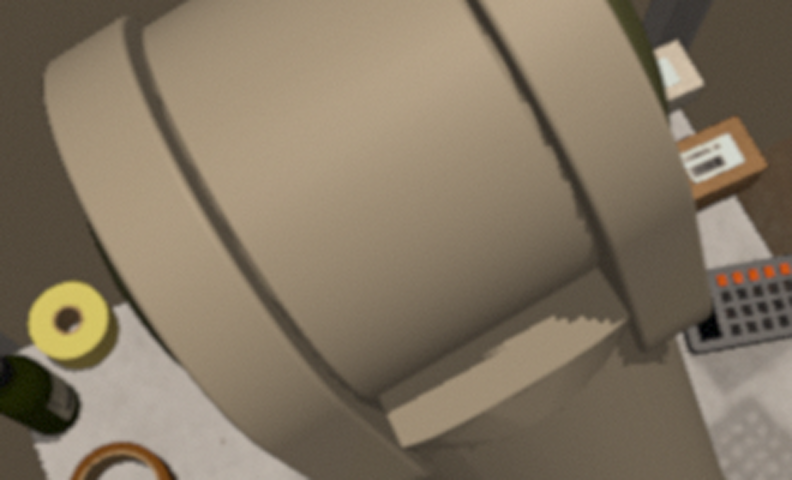

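```bash
python3 -c "
from plant import bot
print(bot.finish_job())"
```

```text
the job is handed in; nothing more can be done
None
```

The carton is registered in the corner and the clamp is turned to its stop. I handed the job in at about 22.5 s of the 59 s, with the gripper raised clear of everything.

**What I did**
- I gripped the carton across its width and squared it while sliding it along the plate to the end stop.
- I pushed it to the fence with the near finger, then squeezed carton and fence together.
- I pushed its free end against the end stop until the force rose to 8.5 N and it stopped moving.
- I gripped the red knob and turned it counter-clockwise to its stop.

**Last checks**
- **Fence:** the squeeze closed to 82.0 mm, which is the carton's 68 mm plus the fence's 14 mm. I took that as flush.
- **Carton position:** before the clamp was turned, its edges measured within about 1 mm of the fence. The end was 0.7 mm from the stop.
- **Carton angle:** line fits to its two long edges disagreed, at +0.2° and −0.5° to the jig, so it reads parallel within noise. After the turn it read 4.0°, against a jig yaw of 3.9–4.0° from the earlier views.
- **Clamp:** the knob bar is at 93.9°, where the stop should be at about 94°. A rougher rectangle fit of the same picture gave about 92.7°. The gripper turned 3.4° past the expected stop with the torque rising, so the bar appears to have slipped in the jaws once the arm was against its stop.
- **Weaker reading:** the jig fit from that last picture was off by about 0.6° because part of it was hidden. Its reading of 1.6 mm at the end stop is less reliable than the earlier 0.7 mm.
- **Marker, white carton and brown roll:** none of the moves were planned to come near them. I saw the marker in the last wrist view, and the white carton and roll were partly visible in the last top view, but I did not measure any of them again.

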